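Chill the blue-capped bottles

ROBOT

A 6-joint arm with a two-finger parallel gripper is mounted at the origin on the work surface. World frame = base frame: x ahead of the robot, y to its left, z up, the work surface at z = 0. Lengths are in m, angles in rad, forces in N, time in s.
With the tool pointing down it reaches from about 0.3 to 0.825 m from the base axis. Payload 5.4 kg.
Tool frame: the origin (TCP) lies midway between the tips of the shut fingers; the grasp point (between the pads) lies 19 mm behind it; x points along the fingers, z is the direction in which the jaws open and shut, and the axes are right-handed (so a half turn about x gives the same grasp; the last joint's range is limited). The gripper opens to 92 mm and grips with 3 to 60 N. Pads are 20 mm wide; open, the fingers measure 128 mm over their backs; the gripper's body (75 mm by 189 mm) begins 69 mm behind the grasp point.
Start: joints at [-1.331, 0.158, 1.597, -0, 1.386, -0.21], TCP at [0.25, -0.518, 0.215] pointing down, gripper open.
Joint ranges: [-2.91, 2.91], [-0.94, 2.29], [0.18, 2.7], [-1.29, 4.43], [0.17, 2.64], [-3, 3]. Speed limits (rad/s): [2.57, 2.57, 3.14, 3.14, 3.14, 3.14].

INTERFACE

Orientations are given as [roll, pitch, yaw] about the fixed x, y, z axes, in that order (R = Rz(yaw) Ry(pitch) Rx(roll)).
In Python, from rig import robot gives the robot as it stands.
- The arm moves only by the tool apply_moves, never from a script. Its argument "commands" is a list of rows, each a list of 5 numbers: the closure in counts, from 0 (fully open) to 255 (shut), then the shift along the tool's x, y, z normalised to -1 to 1, where 1 is 0.4 m, then the turn about the tool's x normalised to -1 to 1, where 1 is 360 degrees. A call has 1 to 10 rows; each row is the pose to reach, as a shift and turn from the pose measured when the call began, along the tool's axes at that moment, turning the shorter way round; what a row does not reach only later rows make up. A row lasts 1/12 s, in which the tool goes at most 41.7 mm and 7.16 degrees, less where a joint would pass 70% of its speed; a pose out of reach is approached as far as the arm can. A call with a number of a shift or a turn outside -1 to 1 is refused whole. A call with a gripper value outside its range is refused whole. The fingers move at their own pace and stop on an object; "force" is the grip in N (left out, the last holds). Time passes only in rows, so rows that repeat a pose let the fingers close. It gives the time, the measured TCP pose, the force and the opening at its end, in the units of the state.
- robot.sense(): the state, without advancing time (a new reading comes with each control period).
- robot.get_image(name): name is "scene" or "top" or "wrist"; returns the picture (480x640x3 uint8, red, green, blue); there is no depth.
- robot.get_calibration(name): a dict with "vertical_fov" (degrees; the focal length in pixels is half the picture's height over the tangent of half this angle, whatever the lens; pixels are square), "cx", "cy" (the principal point, pixels), "D" ([k1, k2, p1, p2, k3] as OpenCV has them; the pictures are not rectified), "rvec" (rotation vector, rad) and "tvec" (3), from world to camera coordinates, as OpenCV has them; the wrist camera has in their place "hand_eye" (4x4, takes a point from camera to tool coordinates, whose origin is the TCP and whose axes are the tool frame's). Camera axes: x right, y down, z forward; pixel columns grow to the right and rows downward; lengths in m; the calibration is good to about 2 mm. A picture is of the moment at which its call begins: read the wrist's pose just before it. get_calibration takes no time and is no camera call.
- robot.finish_job(): hands the job in, once; it reports no verdict.
Trained networks look in the newest picture that a camera, given by its name, has taken for a name from the list of things; names that differ only in an ending like _2 or _b are one class to them, and where a whole thing is asked for, a point or a joint stands for the part that bears it (a point fixed in the world has none). Each returns a list of dicts, best first, with "p" (0 to 1); they miss things now and then, are a little off and sometimes report something else, mostly with a low value. They report only what shows in the picture. A call takes as long as a camera call. They do not tell look-alikes from the thing itself.
- robot.look_for(label, camera): "pixel" ([column, row] in pixels, amid what is visible of it).
The state is a dict: "time_s": time; "joint_positions": joint angles; "joint_velocities": joint speeds; "joint_efforts": joint torques, N m; "ee_pos": TCP position; "ee_rot": TCP orientation; "force": force on the tool from outside, world axes, zero at the start; "torque": the same for the moment, N m; "opening": finger opening in m.
Only numpy, scipy, OpenCV 4.12 (cv2) and the standard library are available. Lean on these libraries where they do the work, as an engineer would, in place of code of your own. Each camera call takes 0.05 s, during which the arm holds its last target. There are 200 camera calls.

TASK

Put the three blue-capped bottles to chill: stand each one in the well of the round aluminium cooling block made for its size, the large bottle first, then the medium one, then the small one. Keep them upright and set each down gently on the well's floor rather than dropping it, and leave the white-capped bottles standing where they are.

Things in the scene. Friction and masses are not known exactly. Their poses are not given: they have to be found in the camera images.
- blue_large: large closed amber glass bottle with a paper label band and a blue screw cap; loose, stands upright. Body 60 mm in diameter, cap 44 mm in diameter and 20 mm high, from 80 to 100 mm above the foot (total height 100 mm); about 230 g, sturdy (a light grip of 20 N on the cap can let it swing, 40 N holds it). Origin at the centre of its foot, z up through the cap; round, so its yaw does not matter.
- white_large: large closed amber glass bottle with a paper label band and a white screw cap; loose, stands upright. Body 60 mm in diameter, cap 44 mm in diameter and 20 mm high, from 80 to 100 mm above the foot (total height 100 mm); about 230 g, sturdy (a light grip of 20 N on the cap can let it swing, 40 N holds it). Origin at the centre of its foot, z up through the cap; round, so its yaw does not matter. Not part of the job: to be left standing where it is.
- block_large: large cooling block: a round aluminium block fixed to the bench, 96 mm in outer diameter and 32 mm high, with one round open well, 76 mm in diameter and 24 mm deep (well floor, dark, 8 mm above the bench), for the large bottle (8 mm to spare all round). Origin at the centre of its underside, z up.
- blue_medium: medium closed amber glass bottle with a paper label band and a blue screw cap; loose, stands upright. Body 48 mm in diameter, cap 36 mm in diameter and 18 mm high, from 66 to 84 mm above the foot (total height 84 mm); about 170 g, sturdy (a light grip of 20 N on the cap can let it swing, 40 N holds it). Origin at the centre of its foot, z up through the cap; round, so its yaw does not matter.
- white_medium: medium closed amber glass bottle with a paper label band and a white screw cap; loose, stands upright. Body 48 mm in diameter, cap 36 mm in diameter and 18 mm high, from 66 to 84 mm above the foot (total height 84 mm); about 170 g, sturdy (a light grip of 20 N on the cap can let it swing, 40 N holds it). Origin at the centre of its foot, z up through the cap; round, so its yaw does not matter. Not part of the job: to be left standing where it is.
- block_medium: medium cooling block: a round aluminium block fixed to the bench, 84 mm in outer diameter and 32 mm high, with one round open well, 64 mm in diameter and 24 mm deep (well floor, dark, 8 mm above the bench), for the medium bottle (8 mm to spare all round). Origin at the centre of its underside, z up.
- blue_small: small closed amber glass bottle with a paper label band and a blue screw cap; loose, stands upright. Body 36 mm in diameter, cap 28 mm in diameter and 16 mm high, from 50 to 66 mm above the foot (total height 66 mm); about 80 g, sturdy (a light grip of 20 N on the cap can let it swing, 40 N holds it). Origin at the centre of its foot, z up through the cap; round, so its yaw does not matter.
- white_small: small closed amber glass bottle with a paper label band and a white screw cap; loose, stands upright. Body 36 mm in diameter, cap 28 mm in diameter and 16 mm high, from 50 to 66 mm above the foot (total height 66 mm); about 80 g, sturdy (a light grip of 20 N on the cap can let it swing, 40 N holds it). Origin at the centre of its foot, z up through the cap; round, so its yaw does not matter. Not part of the job: to be left standing where it is.
- block_small: small cooling block: a round aluminium block fixed to the bench, 72 mm in outer diameter and 32 mm high, with one round open well, 52 mm in diameter and 24 mm deep (well floor, dark, 8 mm above the bench), for the small bottle (8 mm to spare all round). Origin at the centre of its underside, z up.
There are look-alikes about, which are no part of the job. Leave any orange look-alike of the block_medium alone.

How it is judged:
By the outcome, as a careful person would: the job done as asked, in the order asked, and still so for the second after the job is handed in, with the robot touching nothing.
It also fails if it takes over 106 s, if anything falls off the work surface, if the arm or the gripper's body presses on something with over 40 N, if the wrist force passes 120 N, or if a joint passes its speed limit or range.

## Working session

There is one attempt and no reset: what is moved stays moved. The work goes in short steps, Python scripts to look and compute and a tool call to move; the robot and the scene stay as the last step left them, time stands still between calls to the robot, and variables do not carry over. Pictures are saved under pics/ and viewed, about 12 in all and at most 16, crops included, and the job is handed in when it is done.

Besides the shell and the picture viewer there is one more tool, called after "Emit:" as a command line: name --pt "numbers of a row" for each row, then --argument value for the rest. apply_moves: Moves the arm, as the interface text tells. Scaled input: -1 to 1 covers 0.4 m each way for a shift and 360 degrees each way for a turn. Its arguments: {"type":"object","properties":{"commands":{"type":"array"},"force":{"type":"number"}},"required":["commands"]}

```bash
ls; mkdir -p pics
python3 - <<'E'
from rig import robot
import cv2,numpy as np
s=robot.sense(); print(s)
for n in("scene","top","wrist"):
    im=robot.get_image(n); cv2.imwrite(f"pics/{n}0.png",im[:,:,::-1])
    c=robot.get_calibration(n);print(n,c)
    if n!="wrist":
        R=cv2.Rodrigues(np.array(c["rvec"]))[0];print(-R.T@np.array(c["tvec"]).ravel())
E
```

```text
pics
{'time_s': 0.0, 'joint_positions': array([-1.33113096e+00,  1.59024089e-01,  1.59819849e+00, -2.49148110e-05,
        1.38621282e+00, -2.10105872e-01]), 'joint_velocities': array([ 0.00110193,  0.00164399,  0.00214411,  0.00288775, -0.00013592,
       -0.00103691]), 'joint_efforts': array([-9.52516857e-04, -3.85567474e+01, -3.22115707e+01,  7.01763947e-02,
        3.79173271e-02, -1.35716696e-04]), 'ee_pos': array([ 0.24980733, -0.51721435,  0.21364985]), 'ee_rot': array([2.9447722 , 1.56895342, 1.82375171]), 'force': array([ 0.4796328 , -0.27160124, -0.26944637]), 'torque': array([-0.00873303, -0.00407961,  0.0152523 ]), 'opening': 0.09184780043197169}
scene {'vertical_fov': 57.34308025605822, 'cx': 317.87433073177175, 'cy': 244.39887605289107, 'D': array([-0.00684252,  0.        ,  0.        ,  0.        ,  0.        ]), 'rvec': array([ 1.76893659,  1.58197895, -0.73379259]), 'tvec': array([-0.0747699 , -0.2611568 ,  1.28047617])}
[ 1.15480053 -0.06846251  0.61250407]
top {'vertical_fov': 56.821273715085766, 'cx': 324.6138665381041, 'cy': 245.79478227843688, 'D': array([-0.11370442,  0.        ,  0.        ,  0.        ,  0.        ]), 'rvec': array([ 2.19366273, -2.20610877,  0.09937668]), 'tvec': array([-0.0134403 ,  0.50002983,  1.18631371])}
[0.42120466 0.01367299 1.21653211]
wrist {'vertical_fov': 66.64303824342835, 'cx': 321.6653949905583, 'cy': 238.88050512967507, 'D': array([-0.05614734,  0.        ,  0.        ,  0.        ,  0.        ]), 'hand_eye': array([[ 6.06991719e-04, -2.90180773e-01,  9.56971656e-01,
        -1.70538198e-01],
       [-4.48113881e-04, -9.56971815e-01, -2.90180537e-01,
         8.22498845e-02],
       [ 9.99999715e-01, -2.52695100e-04, -7.10908000e-04,
        -1.03238292e-04],
       [ 0.00000000e+00,  0.00000000e+00,  0.00000000e+00,
         1.00000000e+00]])}
```

View pics/top0.png

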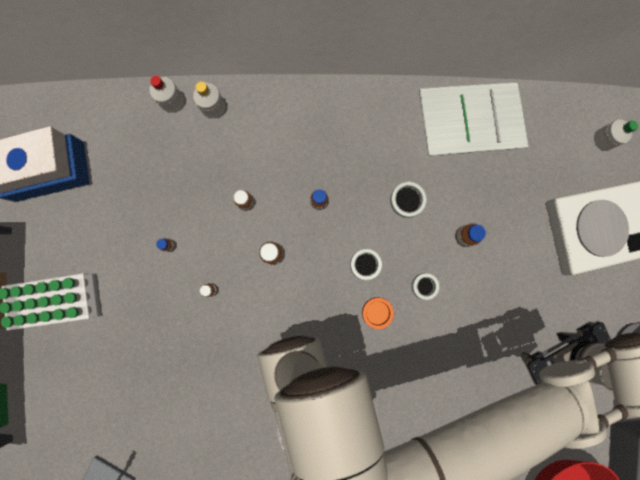

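View pics/scene0.png

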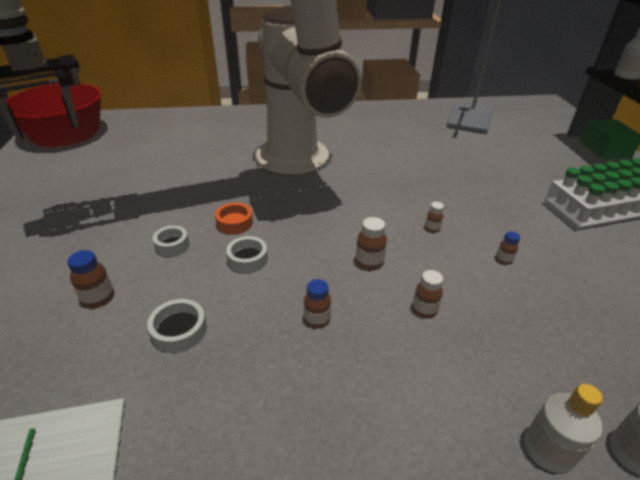

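```bash
cat > h.py <<'E'
import numpy as np,cv2
from rig import robot
from scipy.optimize import least_squares
from scipy.spatial.transform import Rotation as Ro
def cam(n,s=None):
    c=robot.get_calibration(n);f=240/np.tan(np.radians(c["vertical_fov"]/2))
    K=np.array([[f,0,c["cx"]],[0,f,c["cy"]],[0,0,1]])
    if n=="wrist":
        T=np.eye(4);T[:3,:3]=Ro.from_euler("xyz",s["ee_rot"]).as_matrix();T[:3,3]=s["ee_pos"]
        W=np.linalg.inv(T@c["hand_eye"]);rv=cv2.Rodrigues(W[:3,:3])[0];tv=W[:3,3]
    else: rv,tv=c["rvec"],c["tvec"]
    return K,c["D"],rv,tv
def proj(P,C): return cv2.projectPoints(np.array(P,float).reshape(-1,1,3),C[2],C[3],C[0],C[1])[0][:,0]
def cyl(x,y,r,z0,z1,C):
    a=np.linspace(0,2*np.pi,48,endpoint=False)
    P=[[x+r*np.cos(t),y+r*np.sin(t),z] for z in(z0,z1) for t in a]
    return cv2.convexHull(proj(P,C).astype(np.float32))
def cen(h):
    m=cv2.moments(h);return np.array([m["m10"],m["m01"]])/m["m00"],m["m00"]
def mask(im,kind):
    hsv=cv2.cvtColor(im,cv2.COLOR_RGB2HSV);H,S,V=cv2.split(hsv)
    if kind=="blue":m=(H>100)&(H<130)&(S>130)&(V>40)
    else:m=(S<60)&(V>130)
    return m.astype(np.uint8)*255
def blob(im,kind,px,R=60):
    cs=cv2.findContours(mask(im,kind),cv2.RETR_EXTERNAL,cv2.CHAIN_APPROX_NONE)[0]
    cs=[cv2.convexHull(c) for c in cs if len(c)>8]
    return min(cs,key=lambda c:np.linalg.norm(cen(c)[0]-px) if cv2.contourArea(c)>20 else 1e9)
def fit(blobs,r,z0,z1,x0):
    # blobs: list of (hull,cam)
    g=lambda p:np.concatenate([cen(cyl(p[0],p[1],r,z0,z1,C))[0]-cen(b)[0] for b,C in blobs])
    s=least_squares(g,x0,diff_step=1e-4)
    return s.x,[ (round(float(cen(b)[1])),round(float(cen(cyl(*s.x,r,z0,z1,C))[1]))) for b,C in blobs],np.round(s.fun,1)
E
python3 - <<'E'
from h import *
T=cam("top");S=cam("scene")
it=cv2.imread("pics/top0.png")[:,:,::-1].copy();isc=cv2.imread("pics/scene0.png")[:,:,::-1].copy()
for n,k,r,z0,z1,pt,ps in [("bL","blue",.022,.08,.1,(476,232),(83,261)),("bM","blue",.018,.066,.084,(319,197),(317,289)),("bS","blue",.014,.05,.066,(162,244),(511,238)),
 ("wL","w",.022,.08,.1,(270,252),(373,227)),("wM","w",.018,.066,.084,(241,198),(431,280)),("wS","w",.014,.05,.066,(207,290),(437,207)),
 ("BL","w",.048,0,.032,(408,199),(177,325)),("BM","w",.042,0,.032,(367,264),(246,254)),("BS","w",.036,0,.032,(426,286),(171,240))]:
    bt=(blob(it,k,pt),T);bs=(blob(isc,k,ps),S)
    for nm,bb in(("t",[bt]),("s",[bs]),("ts",[bt,bs])):
        x,a,e=fit(bb,r,z0,z1,[.5,0]);print(n,nm,x.round(4),a,e)
E
```

```text
bL t [ 0.5274 -0.4104] [(195, 262)] [0. 0.]
bL s [ 0.5261 -0.4123] [(393, 574)] [ 0. -0.]
bL ts [ 0.527  -0.4116] [(195, 262), (393, 575)] [0.4 0.1 0.3 0.3]
bM t [ 0.6257 -0.001 ] [(122, 165)] [0. 0.]
bM s [ 6.215e-01 -1.000e-04] [(220, 397)] [0. 0.]
bM ts [ 6.234e-01 -3.000e-04] [(122, 165), (220, 399)] [-0.3  0.9  0.   0.8]
bS t [0.505  0.4144] [(69, 108)] [ 0. -0.]
bS s [0.4995 0.4186] [(74, 184)] [ 0. -0.]
bS ts [0.5032 0.416 ] [(69, 108), (74, 186)] [-0.6  0.7 -0.4  1.2]
wL t [0.4501 0.0551] [(233416, 243)] [0. 0.]
wL s [0.4681 0.1312] [(263, 405)] [0. 0.]
wL ts [0.4615 0.1021] [(233416, 247), (263, 402)] [-18.5  -4.4 -15.   -1.1]
wM t [0.4505 0.0557] [(233416, 158)] [ 0. -0.]
wM s [0.6155 0.2074] [(248, 378)] [-0.  0.]
wM ts [0.5403 0.1657] [(233416, 167), (248, 321)] [-42.6 -34.6 -33.8 -25.6]
wS t [0.451  0.0564] [(233416, 93)] [ 0. -0.]
wS s [0.3724 0.3013] [(78, 145)] [0. 0.]
wS ts [0.4431 0.1891] [(233416, 100), (78, 166)] [-50.9   3.3 -40.6  21.9]
BL t [0.4518 0.0575] [(233416, 1015)] [-0.  0.]
BL s [ 0.614  -0.2506] [(1876, 2501)] [-0.  0.]
BL ts [ 0.5477 -0.1614] [(233416, 1030), (1876, 2051)] [ 80.6 -35.6  52.7 -30.4]
BM t [0.4518 0.0575] [(233416, 779)] [-0. -0.]
BM s [ 0.4311 -0.1281] [(846, 1268)] [0. 0.]
BM ts [ 0.4434 -0.058 ] [(233416, 780), (846, 1269)] [43.1  2.9 33.6  1.5]
BS t [ 0.267  -0.4672] [(126, 634)] [ 0. -0.]
BS s [ 0.3691 -0.2953] [(558, 939)] [-0.  0.]
BS ts [ 0.2877 -0.3702] [(126, 629), (558, 836)] [-34.1  -6.7 -28.2 -19.7]
```

```bash
sed -i 's/(H>100)&(H<130)&(S>130)&(V>40)/(H>100)\&(H<130)\&(S>100)\&(V>30)/; s/def mask(im,kind):/def mask(im,kind,v=130):/; s/V>130)$/V>v)/; s/def blob(im,kind,px,R=60)/def blob(im,kind,px,v=130)/; s/mask(im,kind),cv2/mask(im,kind,v),cv2/' h.py
python3 - <<'E'
from h import *
T=cam("top");S=cam("scene")
it=cv2.imread("pics/top0.png")[:,:,::-1].copy();isc=cv2.imread("pics/scene0.png")[:,:,::-1].copy()
print(it[100:110,300],isc[340,300], it[199,380:436].max(1))
ims=[cv2.cvtColor(i,cv2.COLOR_RGB2BGR) for i in(it,isc)]
for n,k,r,z0,z1,pt,ps in [("bL","blue",.022,.08,.1,(476,232),(83,261)),("bM","blue",.018,.066,.084,(319,197),(317,289)),("bS","blue",.014,.05,.066,(162,244),(511,238)),
 ("wL","w",.022,.08,.1,(270,252),(373,227)),("wM","w",.018,.066,.084,(241,198),(431,280)),("wS","w",.014,.05,.066,(207,290),(437,207)),
 ("BL","w",.048,0,.032,(408,199),(177,325)),("BM","w",.042,0,.032,(367,264),(246,254)),("BS","w",.036,0,.032,(426,286),(171,240))]:
    bt=(blob(it,k,pt,160),T);bs=(blob(isc,k,ps,115),S)
    for nm,bb in(("t",[bt]),("s",[bs])):
        x,a,e=fit(bb,r,z0,z1,[.5,0]);print(n,nm,x.round(4),a)
        for j,C in enumerate((T,S)):
            cv2.polylines(ims[j],[cyl(*x,r,z0,z1,C).round().astype(int)],1,(0,255,0) if nm=="t" else (0,0,255),1)
a=cv2.resize(ims[0][170:320,130:500],None,fx=2.1,fy=2.1,interpolation=0);b=cv2.resize(ims[1][190:360,60:540],None,fx=1.6,fy=1.6,interpolation=0)
o=np.zeros((600,780,3),np.uint8);o[:a.shape[0],:a.shape[1]]=a;o[320:320+b.shape[0],:b.shape[1]]=b[:280];cv2.imwrite("pics/fit.png",o)
E
```

```text
[[147 141 133]
 [146 140 133]
 [145 141 132]
 [142 138 131]
 [144 139 132]
 [141 134 127]
 [146 138 132]
 [143 138 131]
 [145 140 131]
 [146 140 133]] [109 104  99] [146 142 141 139 142 143 144 141 138 131 108 133 190 210 191 136  67  37
  32  35  31  30  35  31  33  36  30  33  37  37  31  30  30  34  33  32
  37  33  34  53  81 102 129 181 211 207 176 149 146 140 143 140 140 140
 142 140]
bL t [ 0.527  -0.4106] [(209, 262)]
bL s [ 0.5271 -0.4109] [(460, 574)]
bM t [ 0.6254 -0.001 ] [(129, 165)]
bM s [ 6.245e-01 -5.000e-04] [(301, 400)]
bS t [0.5053 0.4141] [(76, 108)]
bS s [0.5033 0.4165] [(112, 186)]
wL t [0.481  0.1281] [(232, 250)]
wL s [0.6861 0.0037] [(175578, 685)]
wM t [0.6256 0.2044] [(148, 171)]
wM s [0.7443 0.2211] [(20, 521)]
wS t [0.3829 0.2986] [(92, 106)]
wS s [-0.0871  0.4316] [(206, 73)]
BL t [ 0.6296 -0.2495] [(925, 1035)]
BL s [ 0.6056 -0.4407] [(86, 2731)]
BM t [ 0.4495 -0.1283] [(759, 792)]
BM s [ 0.2503 -0.1377] [(30, 914)]
BS t [ 0.3882 -0.2931] [(529, 614)]
BS s [ 0.2506 -0.1377] [(30, 719)]
```

View pics/fit.png

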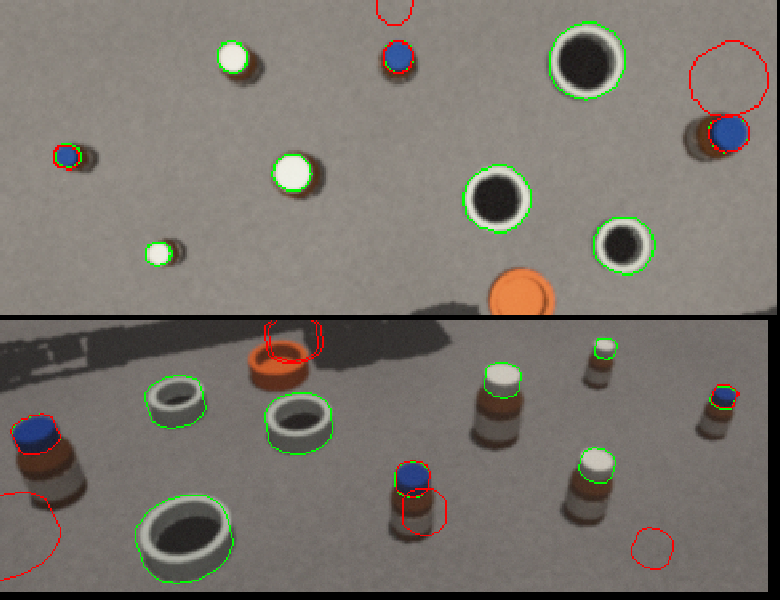

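```bash
cat >> h.py <<'E'
def to(x,y,z,yaw=0):
    s=robot.sense();R=Ro.from_euler("xyz",s["ee_rot"]).as_matrix()
    d=np.array([x,y,z])-s["ee_pos"]
    print("t",round(s["time_s"],2),"pos",s["ee_pos"].round(4),"norm",(R.T@d/.4).round(4),"dist",round(float(np.linalg.norm(d)),3),"open",round(s["opening"],4),"F",s["force"].round(1),"jawdir",R[:,2].round(3),"x",R[:,0].round(3),"q",s["joint_positions"].round(2))
E
python3 -c "
from h import *
to(.527,-.4107,.16)"
```

```text
t 0.15 pos [ 0.2498 -0.5174  0.2139] norm [0.1348 0.7399 0.0613] dist 0.302 open 0.092 F [ 0.7  0.3 -0.2] jawdir [ 0.435 -0.901 -0.001] x [-0.     0.001 -1.   ] q [-1.33  0.16  1.6  -0.    1.39 -0.21]
```

Emit:
apply_moves --pt "0 0 0.12 0.01 0" --pt "0 0 0.3 0.025 0" --pt "0 0.05 0.5 0.04 0" --pt "0 0.1 0.65 0.055 0" --pt "0 0.135 0.72 0.06 0" --pt "0 0.135 0.74 0.0613 0" --pt "0 0.135 0.74 0.0613 0" --pt "0 0.135 0.74 0.0613 0" --pt "0 0.135 0.74 0.0613 0" --pt "0 0.135 0.74 0.0613 0" --force 50

```text
time_s: 0.98
ee_pos: [0.5266, -0.4106, 0.1595]
ee_rot: [-2.794, 1.568, 2.369]
force: [1.0, -0.7, -0.9]
opening: 0.0917
```

```bash
python3 -c "
from h import *
to(.527,-.4107,.081)
s=robot.sense();im=robot.get_image('wrist');C=cam('wrist',s)
o=im[:,:,::-1].copy()
cv2.polylines(o,[cyl(.527,-.4107,.022,.08,.1,C).astype(int)],1,(0,255,0),1)
cv2.imwrite('pics/w1.png',o)"
```

```text
t 0.98 pos [ 0.5266 -0.4106  0.1595] norm [0.1962 0.001  0.0011] dist 0.078 open 0.0917 F [ 1.  -0.7 -0.9] jawdir [ 0.436 -0.9   -0.002] x [-0.002  0.002 -1.   ] q [-0.84  0.44  1.37 -0.    1.34  0.28]
```

View pics/w1.png

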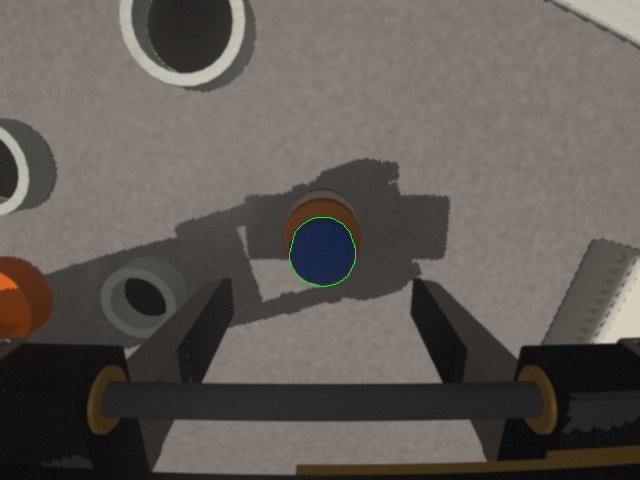

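The wrist view confirms the large bottle's cap, at pixel (323,252), sits on the fitted outline. I'll descend and grip it.

Emit:
apply_moves --pt "0 0.06 0.001 0.001 0" --pt "0 0.12 0.001 0.001 0" --pt "0 0.17 0.001 0.001 0" --pt "0 0.195 0.001 0.001 0" --pt "0 0.196 0.001 0.001 0" --pt "0 0.196 0.001 0.001 0" --pt "130 0.196 0.001 0.001 0" --pt "255 0.196 0.001 0.001 0" --pt "255 0.196 0.001 0.001 0" --pt "255 0.196 0.001 0.001 0" --force 50

```text
time_s: 1.87
ee_pos: [0.527, -0.4121, 0.0829]
ee_rot: [-0.106, 1.57, -1.228]
force: [-0.2, -0.5, -0.2]
opening: 0.0674
```

Emit:
apply_moves --pt "255 0 0 0 0" --pt "255 0 0 0 0" --pt "255 0 0 0 0" --pt "255 0 0 0 0" --pt "255 0 0 0 0" --pt "255 0 0 0 0" --force 50

```text
time_s: 2.37
ee_pos: [0.5269, -0.4118, 0.083]
ee_rot: [-1.68, 1.571, -2.802]
force: [-0.7, 1.6, 2.2]
opening: 0.0427
```

```bash
python3 -c "
from h import *
to(.527,-.4107,.081);to(.527,-.4107,.15)"
```

```text
t 2.37 pos [ 0.5269 -0.4118  0.083 ] norm [ 0.005   0.0013 -0.0025] dist 0.002 open 0.0427 F [-0.7  1.6  2.2] jawdir [ 0.434 -0.901 -0.   ] x [-0. -0. -1.] q [-0.84  0.51  1.42 -0.    1.21  0.28]
t 2.37 pos [ 0.5269 -0.4118  0.083 ] norm [-0.1675  0.0013 -0.0025] dist 0.067 open 0.0427 F [-0.7  1.6  2.2] jawdir [ 0.434 -0.901 -0.   ] x [-0. -0. -1.] q [-0.84  0.51  1.42 -0.    1.21  0.28]
```

Emit:
apply_moves --pt "255 -0.02 0 0 0" --pt "255 -0.05 0 0 0" --pt "255 -0.09 0 0 0" --pt "255 -0.13 0 0 0" --pt "255 -0.17 0 0 0" --pt "255 -0.18 0 0 0" --pt "255 -0.18 0 0 0" --pt "255 -0.18 0 0 0"

```text
time_s: 3.03
ee_pos: [0.5268, -0.4117, 0.1548]
ee_rot: [-2.343, 1.571, 2.819]
force: [-0.3, 0.3, -3.9]
opening: 0.0428
```

```bash
python3 -c "
from h import *
to(.6296,-.2495,.155)"
```

```text
t 3.03 pos [ 0.5268 -0.4117  0.1548] norm [-0.0006  0.4077 -0.2537] dist 0.192 open 0.0428 F [-0.3  0.3 -3.9] jawdir [ 0.434 -0.901 -0.   ] x [-0.  0. -1.] q [-0.84  0.44  1.37 -0.    1.33  0.28]
```

Emit:
apply_moves --pt "255 0 0.03 -0.02 0" --pt "255 0 0.08 -0.05 0" --pt "255 0 0.14 -0.085 0" --pt "255 0 0.2 -0.125 0" --pt "255 0 0.26 -0.165 0" --pt "255 0 0.32 -0.2 0" --pt "255 0 0.37 -0.23 0" --pt "255 0 0.4 -0.248 0" --pt "255 0 0.408 -0.254 0" --pt "255 0 0.408 -0.254 0"

```text
time_s: 3.87
ee_pos: [0.6296, -0.2481, 0.1538]
ee_rot: [-2.426, 1.569, 2.738]
force: [-0.7, -0.8, -2.3]
opening: 0.0427
```

Emit:
apply_moves --pt "255 0 0 0 0" --pt "255 0 0 0 0" --pt "255 0 0 0 0" --pt "255 0 0 0 0"

```text
time_s: 4.2
ee_pos: [0.6291, -0.2491, 0.1538]
ee_rot: [-2.336, 1.569, 2.826]
force: [0.8, -0.8, -2.2]
opening: 0.0431
```

```bash
python3 -c "
from h import *
to(.6296,-.2495,.097)
s=robot.sense();im=robot.get_image('wrist');C=cam('wrist',s)
o=im[:,:,::-1].copy()
for r,z,c in((.048,.032,(0,255,0)),(.038,.032,(0,255,0)),(.03,.07,(255,255,0))):cv2.polylines(o,[cyl(.6296,-.2495,r,z,z,C).astype(int)],1,c,1)
o2=robot.get_image('scene')[:,:,::-1].copy()
S=cam('scene');cv2.polylines(o2,[cyl(.6296,-.2495,.03,.072,.072,S).astype(int)],1,(255,255,0),1)
o3=cv2.resize(o2[180:360,20:320],(600,360));o=cv2.resize(o[:400],(384,240))
k=np.zeros((600,600,3),np.uint8);k[:360]=o3;k[360:,:384]=o
cv2.imwrite('pics/w2.png',k)"
```

```text
t 4.2 pos [ 0.6291 -0.2491  0.1538] norm [0.142  0.0009 0.0016] dist 0.057 open 0.0431 F [ 0.8 -0.8 -2.2] jawdir [ 0.435 -0.901 -0.001] x [-0.002  0.001 -1.   ] q [-0.55  0.46  1.34 -0.    1.34  0.57]
```

View pics/w2.png

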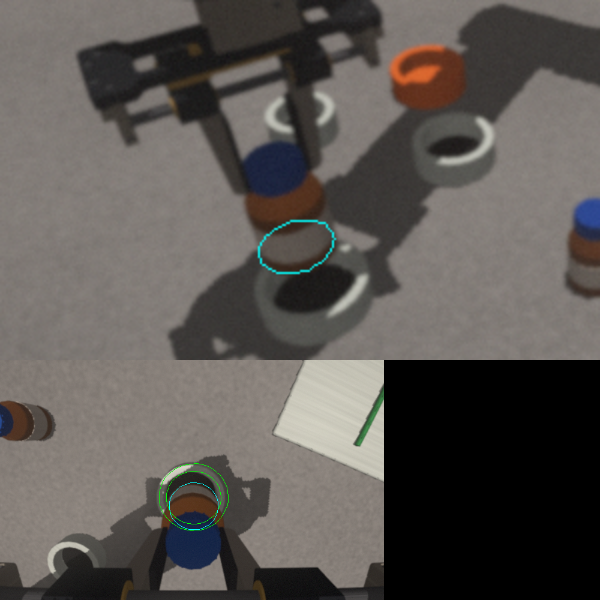

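The bottle hangs upright at the predicted foot position (crop pixel 295,247), above the large well.

Emit:
apply_moves --pt "255 0.02 0.0005 0.001 0" --pt "255 0.045 0.001 0.0015 0" --pt "255 0.07 0.001 0.0015 0" --pt "255 0.095 0.001 0.0015 0" --pt "255 0.115 0.001 0.0015 0" --pt "255 0.13 0.001 0.0015 0" --pt "255 0.137 0.001 0.0015 0" --pt "255 0.14 0.001 0.0015 0" --pt "255 0.14 0.001 0.0015 0" --pt "255 0.14 0.001 0.0015 0"

```text
time_s: 5.13
ee_pos: [0.6302, -0.2494, 0.0985]
ee_rot: [-1.973, 1.57, -3.094]
force: [0.4, -0.4, -3.5]
opening: 0.0429
```

```bash
python3 -c "
from h import *
to(.6296,-.2495,.091)"
```

```text
t 5.13 pos [ 0.6302 -0.2494  0.0985] norm [ 0.0188 -0.0016 -0.0005] dist 0.008 open 0.0429 F [ 0.4 -0.4 -3.5] jawdir [ 0.435 -0.9   -0.   ] x [-0.001 -0.    -1.   ] q [-0.55  0.52  1.38 -0.    1.24  0.57]
```

Emit:
apply_moves --pt "255 0.004 0 0 0" --pt "255 0.007 0 0 0" --pt "255 0.01 0 0 0" --pt "255 0.0125 0 0 0" --pt "255 0.015 0 0 0" --pt "255 0.017 0 0 0" --pt "255 0.0185 0 0 0" --pt "255 0.0195 0 0 0" --pt "255 0.0195 0 0 0"

```text
time_s: 5.88
ee_pos: [0.6303, -0.2492, 0.091]
ee_rot: [-2.32, 1.57, 2.843]
force: [-0.9, 1.3, -0.5]
opening: 0.0426
```

Emit:
apply_moves --pt "255 0.001 0 0 0" --pt "255 0.002 0 0 0" --pt "255 0.003 0 0 0" --pt "255 0.003 0 0 0"

```text
time_s: 6.22
ee_pos: [0.6306, -0.2492, 0.091]
ee_rot: [2.15, 1.571, 1.03]
force: [-2.2, 3.6, 5.5]
opening: 0.0429
```

Contact is made: the vertical force went from −3 N to +5.5 N. I'll release and rise.

Emit:
apply_moves --pt "120 0 0 0 0" --pt "90 0 0 0 0" --pt "60 0 0 0 0" --pt "0 0 0 0 0" --pt "0 0 0 0 0" --pt "0 0 0 0 0" --pt "0 0 0 0 0" --pt "0 0 0 0 0" --pt "0 0 0 0 0"

```text
time_s: 6.97
ee_pos: [0.6306, -0.2492, 0.091]
ee_rot: [2.578, 1.571, 1.458]
force: [0.4, 0.7, 0.2]
opening: 0.0919
```

Emit:
apply_moves --pt "0 -0.03 0 0 0" --pt "0 -0.08 0 0 0" --pt "0 -0.14 0 0 0" --pt "0 -0.2 0 0 0" --pt "0 -0.22 0 0 0" --pt "0 -0.22 0 0 0"

```text
time_s: 7.47
ee_pos: [0.6324, -0.2502, 0.1831]
ee_rot: [0.586, 1.564, -0.535]
force: [0.7, -0.0, 0.9]
opening: 0.0919
```

```bash
python3 -c "
from h import *
to(.6254,-.0008,.145)
it=robot.get_image('top');print(fit([(blob(it,'blue',(408,197)),cam('top'))],.022,.088,.108,[.6,-.2]))
s=robot.sense();im=robot.get_image('wrist');cv2.imwrite('pics/w3.png',im[:,:,::-1])"
```

```text
t 7.47 pos [ 0.6324 -0.2502  0.1831] norm [ 0.0929  0.2553 -0.5695] dist 0.252 open 0.0919 F [ 0.7 -0.   0.9] jawdir [ 0.435 -0.9    0.006] x [ 0.006 -0.003 -1.   ] q [-0.55  0.44  1.31  0.    1.38  0.57]
(array([ 0.62127248, -0.00073432]), [(129, 255)], array([-0.,  0.]))
```

View pics/w3.png

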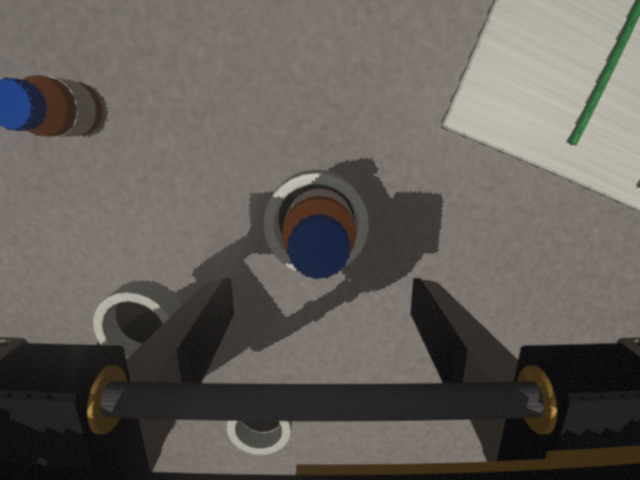

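The large bottle stands in its well at (320,225). Next is the medium one.

Emit:
apply_moves --pt "0 0 0.03 -0.06 0" --pt "0 0 0.07 -0.15 0" --pt "0 0.02 0.11 -0.25 0" --pt "0 0.04 0.155 -0.35 0" --pt "0 0.06 0.2 -0.45 0" --pt "0 0.08 0.235 -0.53 0" --pt "0 0.09 0.255 -0.568 0" --pt "0 0.093 0.255 -0.57 0" --pt "0 0.093 0.255 -0.57 0" --pt "0 0.093 0.255 -0.57 0"

```text
time_s: 8.4
ee_pos: [0.6224, -0.0002, 0.1402]
ee_rot: [-2.082, 1.568, 3.08]
force: [-0.5, -0.4, 0.6]
opening: 0.0921
```

```bash
python3 -c "
from h import *
s=robot.sense();im=robot.get_image('wrist');C=cam('wrist',s)
x,a,e=fit([(blob(im,'blue',proj([.6254,-.0008,.075],C)[0]),C)],.018,.066,.084,[.62,0]);print(x,a)
to(.6254,-.0008,.068)"
```

```text
[ 6.25751894e-01 -4.04261551e-04] [(2312, 2536)]
t 8.45 pos [ 0.6228 -0.0007  0.1408] norm [0.1819 0.0059 0.0032] dist 0.073 open 0.0916 F [-1.2 -0.7 -0. ] jawdir [ 0.434 -0.901 -0.001] x [-0.001  0.    -1.   ] q [-0.19  0.34  1.53 -0.    1.27  0.93]
```

Emit:
apply_moves --pt "0 0.05 0.006 0.003 0" --pt "0 0.11 0.006 0.003 0" --pt "0 0.16 0.006 0.003 0" --pt "0 0.18 0.006 0.003 0" --pt "0 0.182 0.006 0.003 0" --pt "0 0.182 0.006 0.003 0" --pt "130 0.182 0.006 0.003 0" --pt "255 0.182 0.006 0.003 0" --pt "255 0.182 0.006 0.003 0" --pt "255 0.182 0.006 0.003 0" --force 50

```text
time_s: 9.28
ee_pos: [0.626, -0.0008, 0.069]
ee_rot: [0.501, 1.57, -0.621]
force: [0.2, -0.5, -0.0]
opening: 0.0673
```

Emit:
apply_moves --pt "255 0 0 0 0" --pt "255 0 0 0 0" --pt "255 0 0 0 0" --pt "255 0 0 0 0" --pt "255 0 0 0 0" --pt "255 0 0 0 0" --pt "255 0 0 0 0"

```text
time_s: 9.87
ee_pos: [0.626, -0.0008, 0.0689]
ee_rot: [0.475, 1.571, -0.647]
force: [0.1, 0.5, 0.2]
opening: 0.0351
```

Emit:
apply_moves --pt "255 -0.02 0 0 0" --pt "255 -0.05 0 0 0" --pt "255 -0.09 0 0 0" --pt "255 -0.13 0 0 0" --pt "255 -0.17 0 0 0" --pt "255 -0.18 0 0 0" --pt "255 -0.18 0 0 0" --pt "255 -0.18 0 0 0"

```text
time_s: 10.53
ee_pos: [0.6259, -0.0008, 0.141]
ee_rot: [0.466, 1.57, -0.656]
force: [-0.2, 0.7, -1.7]
opening: 0.0343
```

```bash
python3 -c "
from h import *
to(.4495,-.1283,.142)"
```

```text
t 10.53 pos [ 0.6259 -0.0008  0.141 ] norm [-0.0027 -0.5356  0.0957] dist 0.218 open 0.0343 F [-0.2  0.7 -1.7] jawdir [ 0.434 -0.901  0.   ] x [ 0. -0. -1.] q [-0.19  0.35  1.52 -0.    1.27  0.93]
```

Emit:
apply_moves --pt "255 0 -0.04 0.007 0" --pt "255 0 -0.1 0.018 0" --pt "255 0 -0.18 0.032 0" --pt "255 0 -0.26 0.046 0" --pt "255 0 -0.34 0.061 0" --pt "255 0 -0.42 0.075 0" --pt "255 0 -0.48 0.086 0" --pt "255 0 -0.52 0.093 0" --pt "255 0 -0.536 0.096 0" --pt "255 0 -0.536 0.096 0"

```text
time_s: 11.37
ee_pos: [0.4482, -0.1287, 0.1401]
ee_rot: [-2.499, 1.57, 2.661]
force: [0.2, -0.6, -2.4]
opening: 0.0346
```

Emit:
apply_moves --pt "255 0 0 0 0" --pt "255 0 0 0 0" --pt "255 0 0 0 0"

```text
time_s: 11.62
ee_pos: [0.4487, -0.1281, 0.1398]
ee_rot: [-2.675, 1.569, 2.486]
force: [-0.2, -0.0, -0.7]
opening: 0.0348
```

```bash
python3 -c "
from h import *
to(.4495,-.1283,.084)
o=robot.get_image('scene')[:,:,::-1].copy()
z=robot.sense()['ee_pos'][2]-.0689
S=cam('scene');cv2.polylines(o,[cyl(.4495,-.1283,.024,z,z,S).astype(int)],1,(255,255,0),1);cv2.polylines(o,[cyl(.4495,-.1283,.032,.032,.032,S).astype(int)],1,(0,255,0),1)
cv2.imwrite('pics/s4.png',cv2.resize(o[130:330,100:400],(750,500)))"
```

```text
t 11.62 pos [ 0.4487 -0.1281  0.1398] norm [0.1395 0.0016 0.0016] dist 0.056 open 0.0348 F [-0.2 -0.  -0.7] jawdir [ 0.433 -0.901 -0.002] x [-0.001  0.001 -1.   ] q [-0.54 -0.05  1.97  0.    1.23  0.58]
```

View pics/s4.png

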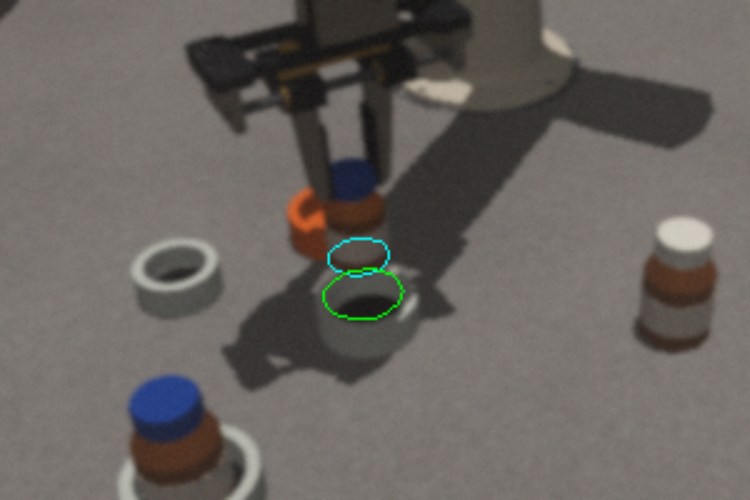

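```bash
python3 -c "
from h import *
s=robot.sense();im=robot.get_image('wrist');C=cam('wrist',s)
o=im[:,:,::-1].copy()
for r,z in((.042,.032),(.032,.032)):cv2.polylines(o,[cyl(.4495,-.1283,r,z,z,C).astype(int)],1,(0,255,0),1)
cv2.polylines(o,[cyl(*s['ee_pos'][:2],.018,.137,.155,C).astype(int)],1,(255,255,0),1)
S=cam('scene');o2=robot.get_image('scene')[:,:,::-1].copy();
a=cv2.resize(o[60:360,160:480],(480,450))
b=cv2.resize(o2[220:290,210:280],(310,310),interpolation=cv2.INTER_CUBIC)
k=np.zeros((450,790,3),np.uint8);k[:,:480]=a;k[:310,480:]=b
cv2.polylines(k,[((cyl(.4495,-.1283,.042,0,.032,S)-[210,220])*310/70+[480,0]).astype(int)],1,(0,255,0),1)
cv2.imwrite('pics/w5.png',k)"
```

```text
(no output)
```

View pics/w5.png

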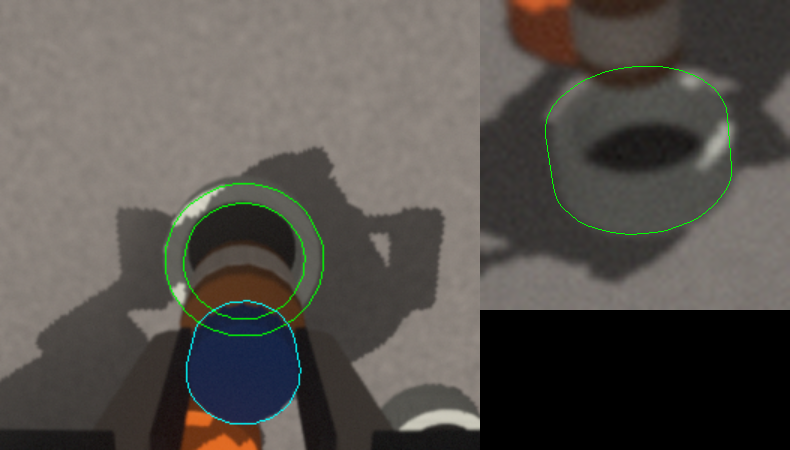

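Both views match the fitted block outline, so I'll lower the bottle.

Emit:
apply_moves --pt "255 0.02 0.001 0.001 0" --pt "255 0.045 0.0015 0.001 0" --pt "255 0.07 0.0015 0.001 0" --pt "255 0.095 0.0015 0.001 0" --pt "255 0.115 0.0015 0.001 0" --pt "255 0.13 0.0015 0.001 0" --pt "255 0.138 0.0015 0.001 0" --pt "255 0.141 0.0015 0.001 0" --pt "255 0.141 0.0015 0.001 0" --pt "255 0.141 0.0015 0.001 0"

```text
time_s: 12.6
ee_pos: [0.4496, -0.1285, 0.084]
ee_rot: [-2.562, 1.57, 2.598]
force: [-0.1, -0.8, -1.8]
opening: 0.0348
```

Emit:
apply_moves --pt "255 0.004 0 0 0" --pt "255 0.007 0 0 0" --pt "255 0.01 0 0 0" --pt "255 0.0125 0 0 0" --pt "255 0.0145 0 0 0" --pt "255 0.016 0 0 0" --pt "255 0.017 0 0 0" --pt "255 0.017 0 0 0"

```text
time_s: 13.27
ee_pos: [0.4496, -0.1285, 0.0771]
ee_rot: [-2.528, 1.57, 2.632]
force: [-0.4, 0.1, -1.1]
opening: 0.0346
```

Emit:
apply_moves --pt "255 0.001 0 0 0" --pt "255 0.002 0 0 0" --pt "255 0.003 0 0 0" --pt "255 0.003 0 0 0"

```text
time_s: 13.6
ee_pos: [0.4499, -0.1285, 0.0769]
ee_rot: [-3.07, 1.57, 2.091]
force: [-1.9, 2.2, 7.1]
opening: 0.0348
```

Contact again (+7 N). I'll release.

Emit:
apply_moves --pt "140 0 0 0 0" --pt "110 0 0 0 0" --pt "80 0 0 0 0" --pt "0 0 0 0 0" --pt "0 0 0 0 0" --pt "0 0 0 0 0" --pt "0 0 0 0 0" --pt "0 0 0 0 0" --pt "0 0 0 0 0"

```text
time_s: 14.35
ee_pos: [0.4499, -0.1285, 0.0769]
ee_rot: [-3.001, 1.57, 2.16]
force: [-0.1, -0.3, 0.9]
opening: 0.0908
```

Emit:
apply_moves --pt "0 -0.03 0 0 0" --pt "0 -0.08 0 0 0" --pt "0 -0.15 0 0 0" --pt "0 -0.22 0 0 0" --pt "0 -0.28 0 0 0" --pt "0 -0.3 0 0 0" --pt "0 -0.3 0 0 0"

```text
time_s: 14.93
ee_pos: [0.4513, -0.1294, 0.1991]
ee_rot: [0.646, 1.566, -0.477]
force: [0.6, -0.6, -0.0]
opening: 0.0918
```

```bash
python3 -c "
from h import *
to(.504,.415,.18)
s=robot.sense();im=robot.get_image('wrist');cv2.imwrite('pics/w6.png',cv2.resize(im[:,:,::-1],(480,360)))"
```

```text
t 14.93 pos [ 0.4513 -0.1294  0.1991] norm [ 0.0455  0.7084 -1.1696] dist 0.547 open 0.0918 F [ 0.6 -0.6 -0. ] jawdir [ 0.433 -0.901  0.004] x [ 0.004 -0.002 -1.   ] q [-0.54 -0.11  1.9   0.    1.35  0.58]
```

View pics/w6.png

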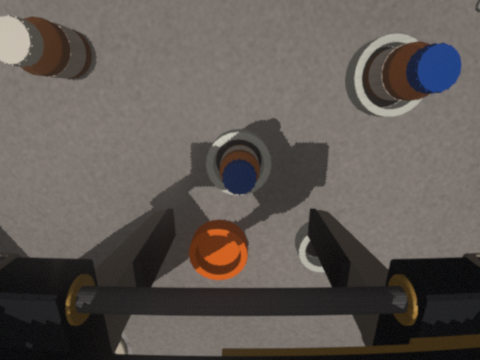

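The medium bottle is in its well at (240,165). On to the small one, in two stages.

Emit:
apply_moves --pt "0 0 0.03 -0.05 0" --pt "0 0 0.07 -0.12 0" --pt "0 0 0.12 -0.2 0" --pt "0 0 0.17 -0.28 0" --pt "0 0 0.22 -0.36 0" --pt "0 0 0.27 -0.45 0" --pt "0 0 0.32 -0.53 0" --pt "0 0 0.37 -0.62 0" --pt "0 0 0.42 -0.7 0" --pt "0 0 0.45 -0.75 0"

```text
time_s: 15.82
ee_pos: [0.4806, 0.2227, 0.1941]
ee_rot: [-1.981, 1.567, -3.102]
force: [1.0, 0.0, 0.3]
opening: 0.0916
```

```bash
python3 -c "
from h import *
to(.504,.415,.15)"
```

```text
t 15.82 pos [0.4806 0.2227 0.1941] norm [ 0.1099  0.2622 -0.4072] dist 0.199 open 0.0916 F [1.  0.  0.3] jawdir [ 0.435 -0.9   -0.001] x [-0.003 -0.    -1.   ] q [0.21 0.06 1.74 0.   1.34 1.33]
```

Emit:
apply_moves --pt "0 0 0.04 -0.07 0" --pt "0 0.01 0.09 -0.15 0" --pt "0 0.03 0.15 -0.23 0" --pt "0 0.06 0.2 -0.31 0" --pt "0 0.09 0.24 -0.38 0" --pt "0 0.105 0.26 -0.405 0" --pt "0 0.11 0.262 -0.407 0" --pt "0 0.11 0.262 -0.407 0" --pt "0 0.11 0.262 -0.407 0"

```text
time_s: 16.57
ee_pos: [0.5035, 0.4136, 0.1487]
ee_rot: [-1.722, 1.565, -2.843]
force: [0.3, 0.9, -0.9]
opening: 0.092
```

```bash
python3 -c "
from h import *
s=robot.sense();im=robot.get_image('wrist');C=cam('wrist',s)
x,a,e=fit([(blob(im,'blue',proj([.504,.415,.06],C)[0]),C)],.014,.05,.066,[.5,.41]);print(x,a)
to(*x,.052)
cv2.imwrite('pics/w7.png',cv2.resize(im[:,:,::-1],(480,360)))"
```

```text
[0.50467699 0.41449132] [(1154, 1289)]
t 16.62 pos [0.504  0.4136 0.1496] norm [ 0.244   0.0036 -0.001 ] dist 0.098 open 0.092 F [-0.2  0.2  0.4] jawdir [ 0.434 -0.901 -0.001] x [-0.004 -0.001 -1.   ] q [0.5  0.41 1.42 0.   1.31 1.62]
```

View pics/w7.png

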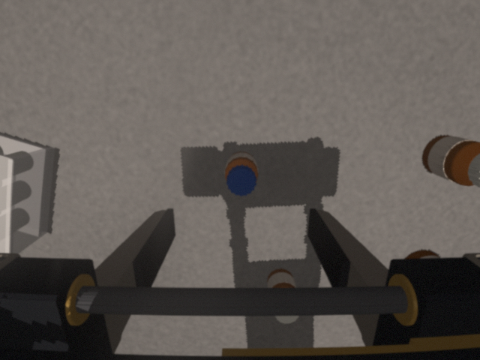

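The small bottle is centred at (241,180) and the rack and white bottles are clear of the fingers. I'll descend and grip.

Emit:
apply_moves --pt "0 0.05 0.003 0 0" --pt "0 0.12 0.0035 -0.001 0" --pt "0 0.18 0.0035 -0.001 0" --pt "0 0.225 0.0035 -0.001 0" --pt "0 0.242 0.0035 -0.001 0" --pt "0 0.245 0.0035 -0.001 0" --pt "0 0.245 0.0035 -0.001 0" --pt "130 0.245 0.0035 -0.001 0" --pt "255 0.245 0.0035 -0.001 0" --pt "255 0.245 0.0035 -0.001 0" --force 50

```text
time_s: 17.45
ee_pos: [0.5056, 0.4149, 0.0532]
ee_rot: [-2.209, 1.569, 2.953]
force: [-0.4, -0.6, 0.7]
opening: 0.0742
```

Emit:
apply_moves --pt "255 0 0 0 0" --pt "255 0 0 0 0" --pt "255 0 0 0 0" --pt "255 0 0 0 0" --pt "255 0 0 0 0" --pt "255 0 0 0 0" --pt "255 0 0 0 0" --pt "255 0 0 0 0" --pt "255 0 0 0 0" --pt "255 0 0 0 0"

```text
time_s: 18.28
ee_pos: [0.5055, 0.4149, 0.0531]
ee_rot: [-2.158, 1.569, 3.004]
force: [-0.7, -0.3, -0.4]
opening: 0.0264
```

```bash
python3 -c "
from h import *
to(.504,.415,.2)"
```

```text
t 18.28 pos [0.5055 0.4149 0.0531] norm [-0.3672 -0.0039 -0.0024] dist 0.147 open 0.0264 F [-0.7 -0.3 -0.4] jawdir [ 0.434 -0.901 -0.001] x [-0.002  0.    -1.   ] q [0.5  0.52 1.48 0.   1.15 1.62]
```

Emit:
apply_moves --pt "255 -0.02 0 0 0" --pt "255 -0.06 0 0 0" --pt "255 -0.12 0 0 0" --pt "255 -0.18 0 0 0" --pt "255 -0.24 0 0 0" --pt "255 -0.3 0 0 0" --pt "255 -0.35 0 0 0" --pt "255 -0.375 0 0 0" --pt "255 -0.38 0 0 0" --pt "255 -0.38 0 0 0"

```text
time_s: 19.12
ee_pos: [0.5059, 0.4149, 0.2054]
ee_rot: [-2.413, 1.569, 2.749]
force: [0.3, 0.6, -1.3]
opening: 0.0264
```

```bash
python3 -c "
from h import *
to(.3882,-.2931,.2)"
```

```text
t 19.12 pos [0.5059 0.4149 0.2054] norm [ 0.0128 -1.0339  1.4665] dist 0.718 open 0.0264 F [ 0.3  0.6 -1.3] jawdir [ 0.434 -0.901 -0.001] x [-0.001  0.001 -1.   ] q [0.5  0.37 1.36 0.   1.41 1.62]
```

Emit:
apply_moves --pt "255 0 -0.02 0.03 0" --pt "255 0 -0.05 0.07 0" --pt "255 0 -0.09 0.125 0" --pt "255 0 -0.13 0.185 0" --pt "255 0 -0.17 0.245 0" --pt "255 0 -0.21 0.3 0" --pt "255 0 -0.25 0.355 0" --pt "255 0 -0.29 0.41 0" --pt "255 0 -0.33 0.47 0" --pt "255 0 -0.37 0.525 0"

```text
time_s: 19.95
ee_pos: [0.4622, 0.16, 0.2031]
ee_rot: [-2.043, 1.566, 3.119]
force: [0.4, 0.1, -0.1]
opening: 0.0267
```

Emit:
apply_moves --pt "255 0 -0.04 0.057 0" --pt "255 0 -0.08 0.115 0" --pt "255 0 -0.12 0.17 0" --pt "255 0 -0.16 0.227 0" --pt "255 0 -0.2 0.285 0" --pt "255 0 -0.24 0.34 0" --pt "255 0 -0.28 0.397 0" --pt "255 0 -0.32 0.455 0" --pt "255 0 -0.35 0.5 0" --pt "255 0 -0.36 0.51 0"

```text
time_s: 20.78
ee_pos: [0.4198, -0.0884, 0.2016]
ee_rot: [-2.088, 1.563, 3.07]
force: [0.2, -0.5, -1.2]
opening: 0.0265
```

```bash
python3 -c "
from h import *
to(.3882,-.2931,.15)"
```

```text
t 20.78 pos [ 0.4198 -0.0884  0.2016] norm [ 0.1292 -0.2911  0.4281] dist 0.213 open 0.0265 F [ 0.2 -0.5 -1.2] jawdir [ 0.432 -0.902 -0.004] x [-0.008  0.001 -1.   ] q [-0.49 -0.22  1.99 -0.    1.38  0.64]
```

Emit:
apply_moves --pt "255 0 -0.03 0.045 0" --pt "255 0 -0.07 0.1 0" --pt "255 0 -0.11 0.16 0" --pt "255 0 -0.15 0.22 0" --pt "255 0 -0.19 0.28 0" --pt "255 0.02 -0.23 0.34 0" --pt "255 0.06 -0.265 0.39 0" --pt "255 0.1 -0.285 0.42 0" --pt "255 0.125 -0.291 0.428 0" --pt "255 0.13 -0.291 0.428 0"

```text
time_s: 21.62
ee_pos: [0.3868, -0.2913, 0.1464]
ee_rot: [-2.476, 1.558, 2.681]
force: [-0.8, 1.1, -1.0]
opening: 0.0267
```

Emit:
apply_moves --pt "255 0.02 0 0 0" --pt "255 0.04 0 0 0" --pt "255 0.05 0 0 0" --pt "255 0.05 0 0 0" --pt "255 0.05 0 0 0"

```text
time_s: 22.03
ee_pos: [0.3868, -0.2907, 0.1265]
ee_rot: [-2.476, 1.558, 2.682]
force: [0.0, 0.1, -0.5]
opening: 0.0266
```

```bash
python3 -c "
from h import *
s=robot.sense();to(.3882,-.2931,.068)
im=robot.get_image('wrist');C=cam('wrist',s)
o=im[:,:,::-1].copy();o2=robot.get_image('scene')[:,:,::-1].copy();S=cam('scene')
p=(.3882,-.2931);z=s['ee_pos'][2]-.0531
for r in(.036,.026):cv2.polylines(o,[cyl(*p,r,.032,.032,C).astype(int)],1,(0,255,0),1)
a=cv2.resize(o[:400,120:520],(400,400));x0,y0=130,180
b=cv2.resize(o2[y0:y0+100,x0:x0+95],(380,400),interpolation=cv2.INTER_CUBIC)
for q,c in((cyl(*p,.036,0,.032,S),(0,255,0)),(cyl(*s['ee_pos'][:2],.018,z,z,S),(255,255,0))):cv2.polylines(b,[((q-[x0,y0])*4).astype(int)],1,c,1)
cv2.imwrite('pics/w8.png',np.hstack([a,b]))"
```

```text
t 22.03 pos [ 0.3868 -0.2907  0.1265] norm [0.1462 0.0018 0.0083] dist 0.059 open 0.0266 F [ 0.   0.1 -0.5] jawdir [ 0.431 -0.902 -0.01 ] x [-0.012  0.006 -1.   ] q [-0.89  0.02  1.93 -0.01  1.21  0.24]
```

View pics/w8.png

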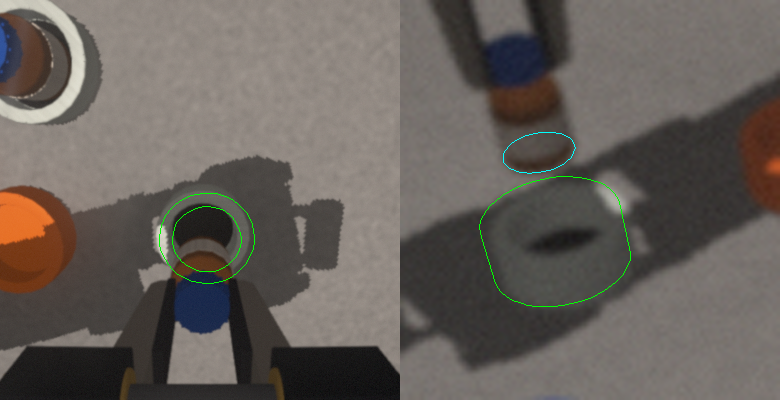

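The wrist view shows the bottle (x≈203) already centred on the dark well (175–232). The top-camera fit differs by about 3 mm, so I'll split the difference, weighted toward the wrist, and lower.

Emit:
apply_moves --pt "255 0.02 0.001 0.002 0" --pt "255 0.045 0.001 0.003 0" --pt "255 0.07 0.001 0.003 0" --pt "255 0.095 0.001 0.003 0" --pt "255 0.115 0.001 0.003 0" --pt "255 0.13 0.001 0.003 0" --pt "255 0.142 0.001 0.003 0" --pt "255 0.146 0.001 0.003 0" --pt "255 0.146 0.001 0.003 0" --pt "255 0.146 0.001 0.003 0"

```text
time_s: 22.97
ee_pos: [0.3874, -0.2922, 0.0689]
ee_rot: [-2.413, 1.559, 2.745]
force: [-0.1, -0.5, -0.8]
opening: 0.0266
```

```bash
python3 -c "
from h import *
to(.3877,-.2915,.0611)"
```

```text
t 22.97 pos [ 0.3874 -0.2922  0.0689] norm [ 0.0195  0.0015 -0.0011] dist 0.008 open 0.0266 F [-0.1 -0.5 -0.8] jawdir [ 0.431 -0.902 -0.009] x [-0.011  0.004 -1.   ] q [-0.89  0.11  1.96 -0.01  1.08  0.24]
```

Emit:
apply_moves --pt "255 0.004 0 0 0" --pt "255 0.007 0 0 0" --pt "255 0.01 0 0 0" --pt "255 0.0125 0 0 0" --pt "255 0.015 0 0 0" --pt "255 0.017 0 0 0" --pt "255 0.0185 0 0 0" --pt "255 0.0195 0 0 0" --pt "255 0.0195 0 0 0"

```text
time_s: 23.72
ee_pos: [0.3873, -0.2922, 0.0612]
ee_rot: [-2.415, 1.559, 2.743]
force: [0.0, -0.2, 0.4]
opening: 0.0268
```

Emit:
apply_moves --pt "255 0.001 0 0 0" --pt "255 0.002 0 0 0" --pt "255 0.0025 0 0 0" --pt "255 0.0025 0 0 0"

```text
time_s: 24.05
ee_pos: [0.3875, -0.2923, 0.0611]
ee_rot: [-2.416, 1.559, 2.742]
force: [-1.8, 1.5, 7.2]
opening: 0.0266
```

Contact. I'll release and rise.

Emit:
apply_moves --pt "160 0 0 0 0" --pt "130 0 0 0 0" --pt "100 0 0 0 0" --pt "0 0 0 0 0" --pt "0 0 0 0 0" --pt "0 0 0 0 0" --pt "0 0 0 0 0" --pt "0 0 0 0 0" --pt "0 0 0 0 0" --pt "0 0 0 0 0"

```text
time_s: 24.88
ee_pos: [0.3875, -0.2923, 0.0611]
ee_rot: [-2.413, 1.559, 2.745]
force: [0.1, 0.7, -0.9]
opening: 0.0905
```

Emit:
apply_moves --pt "0 -0.03 0 0 0" --pt "0 -0.08 0 0 0" --pt "0 -0.15 0 0 0" --pt "0 -0.22 0 0 0" --pt "0 -0.3 0 0 0" --pt "0 -0.35 0 0 0" --pt "0 -0.35 0 0 0" --pt "0 -0.35 0 0 0" --pt "0 -0.35 0 0 0"

```text
time_s: 25.63
ee_pos: [0.3885, -0.2923, 0.1997]
ee_rot: [-2.486, 1.557, 2.672]
force: [0.1, 0.5, -0.6]
opening: 0.0918
```

```bash
python3 -c "
from h import *
s=robot.sense();print(s['ee_pos'],s['force'],s['opening'])
a=robot.get_image('wrist')[:,:,::-1];b=robot.get_image('scene')[:,:,::-1]
cv2.imwrite('pics/f.png',np.hstack([cv2.resize(a,(320,240)).repeat(1,0),cv2.resize(b,(480,360))[90:330]]))"
```

```text
[ 0.38846867 -0.29230482  0.19972314] [ 0.12974669  0.45092057 -0.63952318] 0.09180261020865207
```

View pics/f.png

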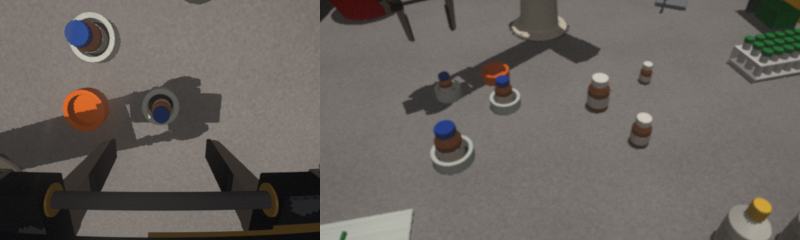

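All three stand upright in their wells, the white-capped bottles haven't moved, and the gripper is clear. Handing in.

```bash
python3 -c "
from rig import robot
print(robot.finish_job())"
```

```text
the job is handed in; nothing more can be done
None
```

All three blue-capped bottles are standing in their own cooling blocks, placed in the order large, medium, small. I lowered each one slowly until the wrist force showed the floor (5.5 to 7.2 N), then released it. The job was handed in at about 26 s of the 106 s allowed.

**Final checks:** The last wrist and scene pictures show the three bottles upright in the wells. The white-capped bottles are standing where they were, the orange look-alike is untouched, and the open gripper is clear at about 0.2 m.

**Failed or disagreeing checks:**
- **Large bottle:** one top-camera check of its placed position failed because it picked up the medium bottle's cap. I confirmed that placing in the wrist picture instead.
- **Small block:** the top-camera and wrist positions differed by about 3 mm. I aimed between them, and the bottle went in without catching.

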